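# Close up a juice carton and uncap its spout

## Task

Get the open juice carton ready for the drinks dispenser: fold its shorter flap down flat first, then the longer flap down flat over it, so that both lie shut round the spout. Then unscrew the cap of that carton's spout; it may have an ordinary or a reverse thread, so try both ways if need be to find which way it loosens, and lift it off. Finish while still holding the cap in the gripper, upright and still, straight above the spout and at least 5 cm higher than it sat; leave the other, already shut carton's cap and the things around alone.

Things in the scene. Friction and masses are not known exactly. Their poses are not given: they have to be found in the camera images.
- open_carton: open cardboard carton, 190 (x) by 150 (y) by 120 mm high, fixed; origin under its centre, on the table. Shorter (inner) flap hinged on its -y top edge, longer (outer) on +y. Each flap is a 40 mm deep strip along its hinge plus two arms at its ends, 37 to 93 mm from the middle in x; the bay between clears the spout at the carton's middle.
- shut_carton: a second carton of the same sizes with both flaps already shut and its own capped spout; fixed; leave it alone. Origin at the centre of its underside.
- inner_flap (a joint): angle of the shorter flap (80 mm from hinge to edge, 4 mm thick) in rad: 0 lying flat shut, 1.57 standing upright, more leaning outward; starts open at 1.75 to 2.2. It stays where it is left (stiff crease, about 0.04 N m) and stops at 0.
- outer_flap (a joint): the same for the longer flap (90 mm from hinge to edge).
- inner_flap_hinge (a point): middle of the shorter flap's hinge line, 122 mm above the table, 73 mm to -y of the carton's middle; the line runs along the carton's x.
- outer_flap_hinge (a point): middle of the longer flap's hinge line, 126 mm above the table, 73 mm to +y of the carton's middle. Shut flaps' upper face is at 128 mm.
- cap_a_centre (a point): centre (half-way up) of a white ribbed screw cap, 48 mm across, 30 mm tall, 30 g, closed flat top; z up. Seated, the centre is 165 mm above the table, 10 mm below its spout's top; its lower rim is 22 mm above shut flaps. Round: grasp at any yaw. cap_a sits on spout_a: see by position which carton that is on.
- cap_b_centre (a point): centre (half-way up) of a white ribbed screw cap, 48 mm across, 30 mm tall, 30 g, closed flat top; z up. Seated, the centre is 165 mm above the table, 10 mm below its spout's top; its lower rim is 22 mm above shut flaps. Round: grasp at any yaw. cap_b sits on spout_b.
- spout_a_top (a point): top centre of the fixed white upright spout under cap_a, 39 mm wide over its lugs, top 175 mm above the table; it stands at the middle of one of the two cartons, which one varies. Quarter-turn lug thread, hand not known: the tightening way stops dead within 15 degrees; the loosening way the cap can be lifted straight off after 60 to 105 degrees of turn; before that lugs hold it down.
- spout_b_top (a point): top centre of the fixed white upright spout under cap_b, 39 mm wide over its lugs, top 175 mm above the table; it stands at the middle of one of the two cartons, which one varies. Thread as on spout_a but of the opposite hand.
- cup: white plastic cup, 72 mm wide, 85 mm tall, standing beyond the cartons; bystander. Origin under its centre.
- can: aluminium drink can, 64 mm wide, 120 mm tall, standing beyond the cartons; bystander. Origin under its centre.
- clay_bowl: terracotta bowl, 150 mm wide, 80 mm tall; bystander. Origin under its centre.
Not all that is in view belongs to the job. Leave any pink look-alike of the part that bears cap_a_centre alone.

How it is judged:
On the way, in this order (a step that is already met when the one before it is completed fails the run):
1. the shorter flap is folded down flat while the longer one is still open (value of joint inner_flap below 0.12 rad and value of joint outer_flap above 0.5 rad), for 0.1 s.
2. the longer flap is folded down flat over it (value of joint each of inner_flap, outer_flap below 0.12 rad), for 0.2 s.
3. the cap is freed and lifted off its seat (((horizontal distance between spout_a_top and open_carton below 0.05 m and z of cap_a_centre in the frame of spout_a_top above 0.012 m) or (horizontal distance between spout_b_top and open_carton below 0.05 m and z of cap_b_centre in the frame of spout_b_top above 0.012 m))), for 0.1 s.
At the end, for the whole second after the job is handed in: Both flaps of the open carton lie within 0.12 rad of flat; the cap of that carton's spout is held by the fingers (over 1 N), touches neither spout nor carton, is at least 48 mm above where it sat and within 60 mm sideways of its spout, within 20 degrees of upright, and still (under 3 cm/s) (all of step 2 and ((horizontal distance between spout_a_top and open_carton below 0.05 m and z of cap_a_centre in the frame of spout_a_top above 0.038 m and horizontal distance between cap_a_centre and spout_a_top below 0.06 m and angle between cap_a_centre's own z axis and vertical below 0.35 rad and contact force between the fingers and cap_a above 1 N and contact force between cap_a and spout_a below 0.05 N and contact force between cap_a and open_carton below 0.05 N and linear speed of cap_a below 0.03 m/s) or (horizontal distance between spout_b_top and open_carton below 0.05 m and z of cap_b_centre in the frame of spout_b_top above 0.038 m and horizontal distance between cap_b_centre and spout_b_top below 0.06 m and angle between cap_b_centre's own z axis and vertical below 0.35 rad and contact force between the fingers and cap_b above 1 N and contact force between cap_b and spout_b below 0.05 N and contact force between cap_b and open_carton below 0.05 N and linear speed of cap_b below 0.03 m/s))); the arm keeps its last pose, push and grip.
It fails at once if the shut carton's cap is moved (over 12 mm) ((horizontal distance between spout_a_top and shut_carton below 0.05 m and distance of cap_a_centre from where it was at the start of the episode above 0.012 m) or (horizontal distance between spout_b_top and shut_carton below 0.05 m and distance of cap_b_centre from where it was at the start of the episode above 0.012 m)).
It fails at once if the cup, can or bowl is disturbed (moved over 20 mm) (distance of any of cup, can, clay_bowl from where it was at the start of the episode above 0.02 m).
It also fails if it takes over 67 s, if anything falls off the work surface, if the arm or the gripper's body presses on something with over 40 N, if the wrist force passes 120 N, or if a joint passes its speed limit or range.

## Robot

A 6-joint arm with a two-finger parallel gripper is mounted at the origin on the work surface. World frame = base frame: x ahead of the robot, y to its left, z up, the work surface at z = 0. Lengths are in m, angles in rad, forces in N, time in s.
With the tool pointing down it reaches from about 0.35 to 0.775 m from the base axis. Payload 5.5 kg.
Tool frame: the origin (TCP) lies on the centre line of the jaws, within the pads' length; the fingertips stand 17 mm ahead of it and the grasp point (between the pads) lies 2 mm behind it; z points along the fingers, y is the direction in which the jaws open and shut (so a half turn about z gives the same grasp; the last joint's range is limited). The gripper opens to 85 mm and grips with 20 to 120 N. Pads are 22 mm wide; open, the fingers measure 114 mm over their backs; the gripper's body (76 mm by 85 mm) begins 54 mm behind the grasp point. The pads swing forward as they close: fully open they stand 13 mm farther back than shut.
Start: joints at [1.196, 0.313, 0.046, 1.304, 0, 1.431], TCP at [0.134, 0.559, 0.248] pointing down, gripper open.
Joint ranges: [-2.76, 2.76], [-0.86, 1.69], [-1.03, 1.26], [-2.2, 2.34], [-1.47, 1.5], [-3.14, 3.14]. Speed limits (rad/s): [2.57, 2.57, 3.14, 3.14, 3.14, 3.14].

## Interface

Orientations are given as a unit quaternion [w, x, y, z].
In Python, from workcell import env gives the robot as it stands.
- The arm moves only by the tool servo_tool, never from a script. Its argument "increments" is a list of rows, each an object of numbers: "claw": the closure, from 0 (fully open) to 1 (shut); "x", "y", "z": the shift along the world's x, y, z in units of 25 mm (1.0 is 25 mm); "ax", "ay", "az": the turn, a rotation vector about the world's x, y, z in units of 8 degrees (1.0 is 8 degrees). A call has 1 to 5 rows; each row shifts and turns the commanded pose from where the row before left it; what a row does not reach is not made up. A row lasts 1/10 s, in which the tool goes at most 50 mm and 8.59 degrees, less where a joint would pass 70% of its speed; a pose out of reach is approached as far as the arm can. A call is refused whole if a number of a shift passes 1 or a number of a turn 1, either way. A call with a gripper value outside its range is refused whole. The fingers move at their own pace and stop on an object; "newtons" is the grip in N (left out, the last holds). Time passes only in rows, so rows that do not move let the fingers close. It gives the time, the measured TCP pose, the force and the opening at its end, in the units of the state.
- env.get_state(): the state, without advancing time (a new reading comes with each control period).
- env.read_camera(name): name is "scene" or "side" or "wrist"; returns the picture (384x512x3 uint8, red, green, blue); there is no depth.
- env.calibration(name): a dict with "K" (3x3 intrinsics, pixels), "distortion" ([k1, k2, p1, p2, k3] as OpenCV has them; the pictures are not rectified), "world_to_cam" (4x4, takes a point from world to camera coordinates). Camera axes: x right, y down, z forward; pixel columns grow to the right and rows downward; lengths in m; the calibration is good to about 2 mm. A picture is of the moment at which its call begins: read the wrist's pose just before it. calibration takes no time and is no camera call; for the wrist camera it gives the pose at the moment of the call.
- env.hand_in(): hands the job in, once; it reports no verdict.
The state is a dict: "clock": time; "joint_pos": joint angles; "qvel": joint speeds; "tau": joint torques, N m; "tcp_pos": TCP position; "orientation": TCP orientation; "wrist_force": force on the tool from outside, world axes, zero at the start; "ft_torque": the same for the moment, N m; "finger_gap": finger opening in m.
Only numpy, scipy, OpenCV 4.12 (cv2) and the standard library are available. Lean on these libraries where they do the work, as an engineer would, in place of code of your own. Each camera call takes 0.05 s, during which the arm holds its last target.

## Working session

There is one attempt and no reset: what is moved stays moved. The work goes in short steps, Python scripts to look and compute and a tool call to move; the robot and the scene stay as the last step left them, time stands still between calls to the robot, and variables do not carry over. Pictures are saved under pics/ and viewed, and the job is handed in when it is done.

Besides the shell and the picture viewer there is one more tool, called after "Emit:" as name(argument=value, ...), one argument or row to a line, values as JSON. servo_tool: Moves the arm, as the interface text tells. Its arguments: {"type":"object","properties":{"increments":{"type":"array"},"newtons":{"type":"number"}},"required":["increments"]}

```bash
mkdir -p pics; ls
python3 - <<'E'
from workcell import env
import cv2
print(env.get_state())
for n in ("scene","side","wrist"):
    c=env.calibration(n); print(n,c)
    cv2.imwrite(f"pics/{n}0.png",env.read_camera(n)[:,:,::-1])
E
```

```text
pics
{'clock': 0.0, 'joint_pos': array([1.19640795e+00, 3.14006140e-01, 4.49460528e-02, 1.30359614e+00,
       1.05498348e-05, 1.43117226e+00]), 'qvel': array([ 0.00069962,  0.00081089, -0.00033826, -0.00038846, -0.00206565,
        0.00078442]), 'tau': array([ 1.70029307e-03, -4.80622458e+01,  2.98534441e+01,  1.92253356e-02,
       -5.30079080e-05, -7.83654826e-06]), 'tcp_pos': array([0.13359044, 0.55875842, 0.24739212]), 'orientation': array([-2.41482297e-04,  1.17112734e-01,  9.93118192e-01, -8.98065771e-04]), 'wrist_force': array([ 0.03839875, -0.60248586, -1.01922004]), 'ft_torque': array([-0.01496357, -0.06339157,  0.02694353]), 'finger_gap': 0.08567269606794344}
scene {'K': array([[440.20526084,   0.        , 261.2061417 ],
       [  0.        , 440.20526084, 195.17927854],
       [  0.        ,   0.        ,   1.        ]]), 'distortion': array([-0.1537007,  0.       ,  0.       ,  0.       ,  0.       ]), 'world_to_cam': array([[ 0.88158565,  0.47201198,  0.00338096, -0.62647496],
       [ 0.37365869, -0.69347696, -0.61601046, -0.08989788],
       [-0.28841969,  0.54432931,
[... 423 characters left out ...]
      [-0.30144961,  0.59337876, -0.74634427,  0.22248248],
       [ 0.34526852, -0.66170132, -0.66553813,  1.4999121 ],
       [ 0.        ,  0.        ,  0.        ,  1.        ]])}
wrist {'K': array([[343.11327889,   0.        , 257.60399863],
       [  0.        , 343.11327889, 187.98512476],
       [  0.        ,   0.        ,   1.        ]]), 'distortion': array([-0.06574855,  0.        ,  0.        ,  0.        ,  0.        ]), 'world_to_cam': array([[ 0.2329527 ,  0.97248753, -0.00101797, -0.57453453],
       [ 0.92600836, -0.22149895,  0.30569059, -0.03914719],
       [ 0.29705481, -0.0721541 , -0.95213036,  0.38058656],
       [ 0.        ,  0.        ,  0.        ,  1.        ]])}
```

View pics/scene0.png

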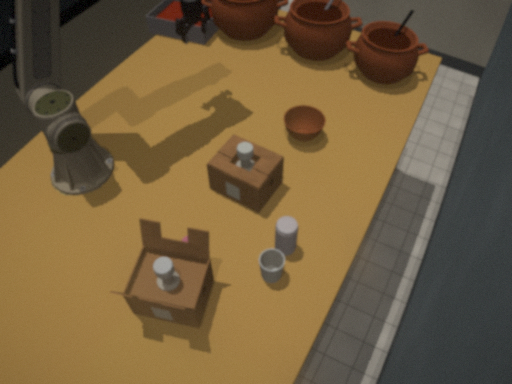

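View pics/side0.png

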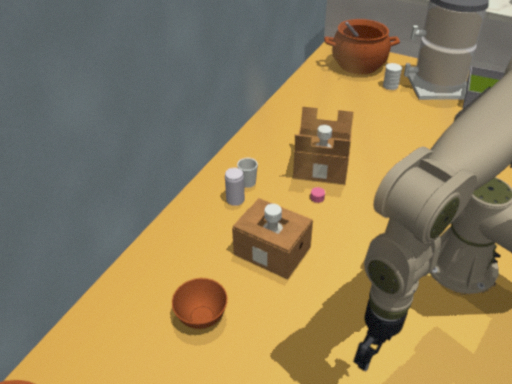

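View pics/wrist0.png

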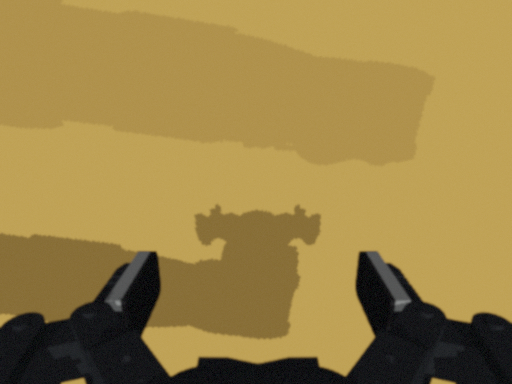

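```bash
cat > h.py <<'E'
import numpy as np, cv2
from workcell import env
def ray(n,uv,c=None):
    c=c or env.calibration(n); K,d,T=c["K"],c["distortion"],c["world_to_cam"]
    p=cv2.undistortPoints(np.array([[uv]],float),K,d)[0,0]
    R,t=T[:3,:3],T[:3,3]
    v=R.T@np.array([p[0],p[1],1]); return -R.T@t, v/np.linalg.norm(v)
def plane(n,uv,z,c=None):
    o,v=ray(n,uv,c); return o+v*(z-o[2])/v[2]
def tri(n1,a,n2,b,c1=None,c2=None):
    o1,v1=ray(n1,a,c1);o2,v2=ray(n2,b,c2)
    s=np.linalg.lstsq(np.c_[v1,-v2],o2-o1,rcond=None)[0]
    p,q=o1+v1*s[0],o2+v2*s[1]; return (p+q)/2,np.linalg.norm(p-q)
def proj(n,P,c=None):
    c=c or env.calibration(n);T=c["world_to_cam"]
    return cv2.projectPoints(np.atleast_2d(np.array(P,float)),cv2.Rodrigues(T[:3,:3])[0],T[:3,3],c["K"],c["distortion"])[0][:,0]
E
python3 - <<'E'
import cv2
a=cv2.imread('pics/scene0.png')[205:335,105:305]; b=cv2.imread('pics/side0.png')[95:215,215:375]
cv2.imwrite('pics/c1.png',cv2.resize(a,None,fx=4,fy=4,interpolation=cv2.INTER_CUBIC))
cv2.imwrite('pics/c2.png',cv2.resize(b,None,fx=5,fy=5,interpolation=cv2.INTER_CUBIC))
E
```

```text
(no output)
```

View pics/c1.png

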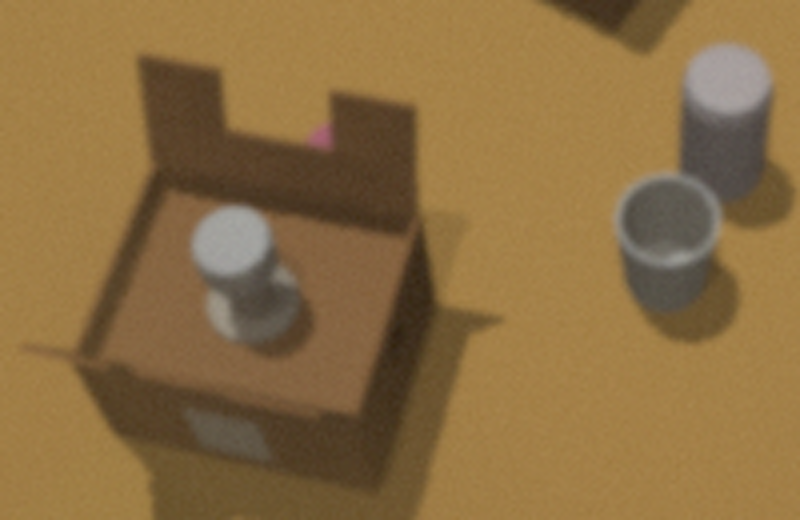

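View pics/c2.png

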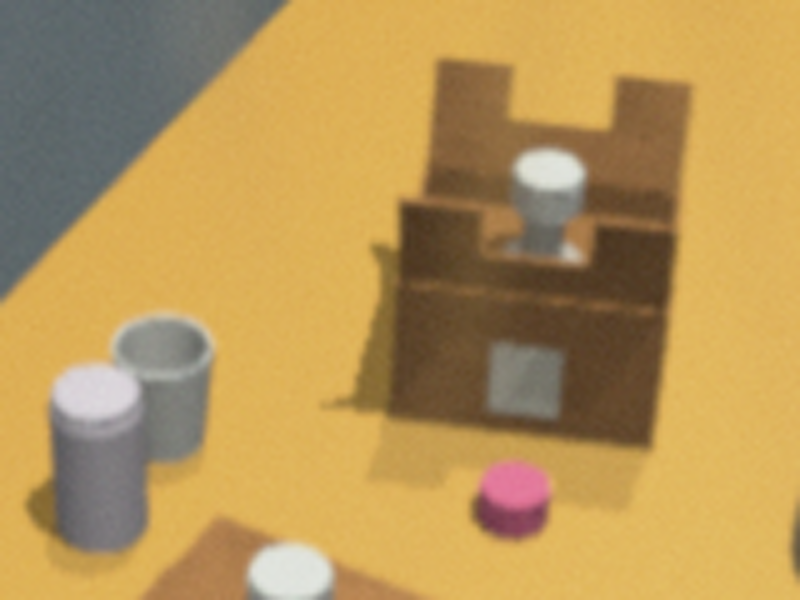

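Run:
```python
from h import *
S=lambda u,v:(105+u/4-.4,205+v/4-.4); D=lambda u,v:(215+u/5-.4,95+v/5-.4)
print('cap',tri('scene',S(235,243),'side',D(549,172)))
for uv in[(390,415),(650,445)]: print('side base',plane('side',D(*uv),0))
for uv in[(122,432),(378,492)]: print('scene base',plane('scene',S(*uv),0))
for uv in[(158,178),(412,230),(355,412),(85,355)]: print('scene top',plane('scene',S(*uv),.12))
for k,a,b in[('L',(140,57),(692,83)),('l2',(218,70),(614,78)),('R',(414,104),(437,60)),('R2',(332,92),(512,66))]: pass
# flap A (scene, +y?) corners vs side front flap (side crop)
for a,b in[((140,57),(675,230)),((218,70),(597,228)),((332,92),(478,208)),((414,106),(400,202))]: print('flapfront',tri('scene',S(*a),'side',D(*b)))
print('pink',plane('side',D(515,485),.03))
print('cup',plane('scene',S(668,215),.085),'can',plane('scene',S(727,78),.12))
a=env.calibration('scene')
print('shutcap',plane('scene',(245,149),.18),'bowl',plane('scene',(304,120),.08))
```

```text
cap (array([ 0.55925327, -0.23349472,  0.17590115]), np.float64(0.003943285321720231))
side base [ 0.6285178  -0.13833333  0.        ]
side base [ 0.44826264 -0.19262464  0.        ]
scene base [ 0.49385294 -0.32800504  0.        ]
scene base [ 0.67121699 -0.277496    0.        ]
scene top [ 0.4595361  -0.19709203  0.12      ]
scene top [ 0.63081737 -0.14806435  0.12      ]
scene top [ 0.66799245 -0.27323767  0.12      ]
scene top [ 0.497248   -0.32509911  0.12      ]
flapfront (array([ 0.44365522, -0.16433543,  0.20950868]), np.float64(4.409665307342525e-05))
flapfront (array([ 0.4918551 , -0.14685536,  0.20625824]), np.float64(0.0013046219041014202))
flapfront (array([ 0.56812807, -0.12746139,  0.21000866]), np.float64(0.00038922409291335667))
flapfront (array([ 0.61803947, -0.11134793,  0.2088544 ]), np.float64(0.0018106335780065988))
pink [ 0.50726289 -0.07669788  0.03      ]
cup [ 0.76390957 -0.0404451   0.085     ] can [0.75849836 0.05709168 0.12      ]
shutcap [0.54625142 0.20334386 0.18      ] bowl [0.60877864 0.50801456 0.08      ]
```

Run:
```python
from h import *
S=lambda u,v:(105+u/4-.4,205+v/4-.4); D=lambda u,v:(215+u/5-.4,95+v/5-.4)
for a,b in[((24,348),(692,83)),((325,415),(437,60))]: print('flapback',tri('scene',S(*a),'side',D(*b)))
c=np.array([.560,-.2345]);
for yaw in (15,16,17):
  y=np.radians(yaw)
  ex=np.array([np.cos(y),np.sin(y)]);ey=np.array([-np.sin(y),np.cos(y)])
  P=[(*(c+sx*.095*ex+sy*.075*ey),z) for z in(0,.12) for sx,sy in((-1,1),(1,1),(1,-1),(-1,-1))]
  for L,ang,hz,s in((.09,1.885,.126,1),(.08,2.0,.122,-1)):
    for sx in(-.093,-.037,.037,.093):
      P.append((*(c+sx*ex+s*(.073-L*np.cos(ang))*ey),hz+L*np.sin(ang)))
  P.append((*c,.18))
  for n in('scene','side'):
    im=cv2.imread(f'pics/{n}0.png'); o=(105,205,4) if n=='scene' else (215,95,5)
    im=im[o[1]:o[1]+130,o[0]:o[0]+200 if n=='scene' else o[0]+160]
    im=cv2.resize(im,None,fx=o[2],fy=o[2],interpolation=cv2.INTER_CUBIC)
    for p in proj(n,P): cv2.circle(im,tuple(int(v) for v in (p-np.array(o[:2])+.4)*o[2]),4,(0,255,0),1)
    cv2.imwrite(f'pics/ov_{n}_{yaw}.png',im)
```

```text
flapback (array([ 0.49981097, -0.35936866,  0.19478384]), np.float64(0.0026551241906170977))
flapback (array([ 0.67740614, -0.30631927,  0.1928081 ]), np.float64(0.004123766076434069))
```

View pics/ov_scene_16.png

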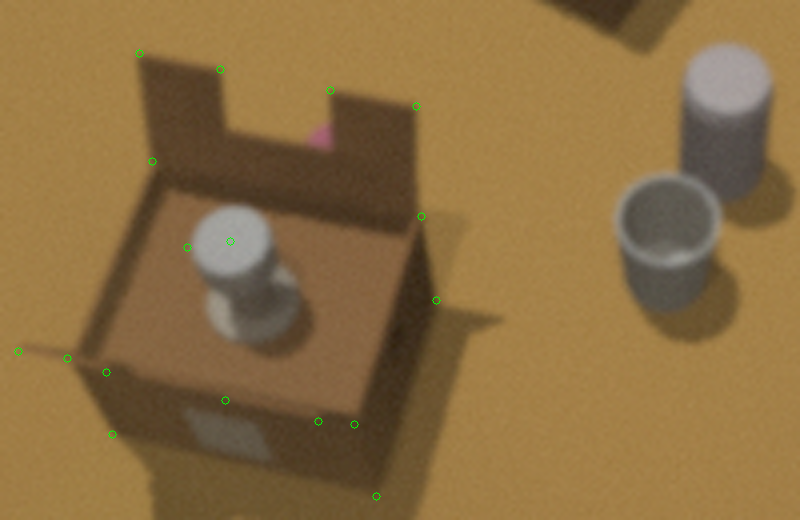

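View pics/ov_side_16.png

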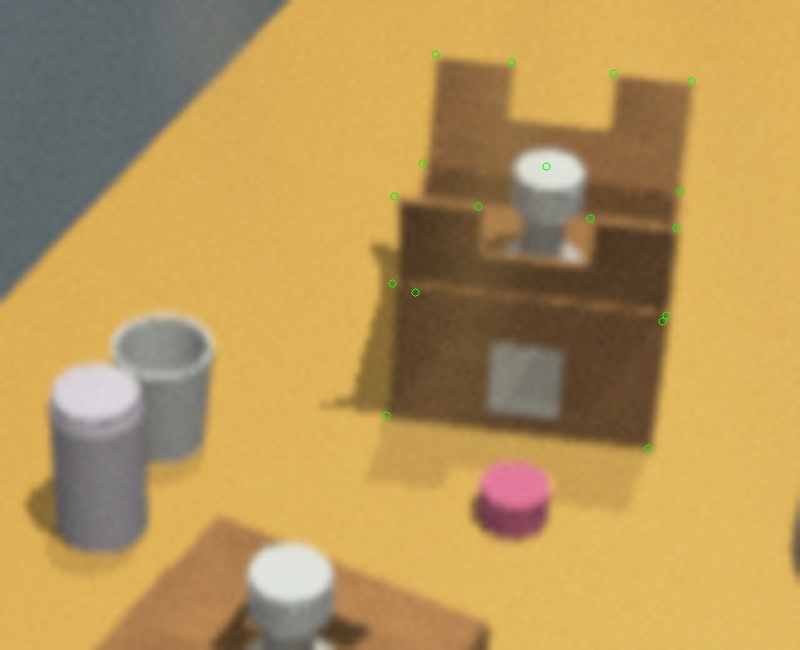

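Emit:
servo_tool(
  increments=[
    {"x": 0.6,"y": -1,"z": 0.5,"claw": 1},
    {"x": 0.6,"y": -1,"z": 0.5,"claw": 1},
    {"x": 0.6,"y": -1,"z": 0.5,"claw": 1},
    {"x": 0.6,"y": -1,"z": 0.5,"claw": 1},
    {"x": 0.6,"y": -1,"z": 0,"claw": 1},
  ],
  newtons=30,
)

```text
schema error: expected keys claw, x, y, z, ax, ay, az
```

Emit:
servo_tool(
  increments=[
    {"x": 0.6,"y": -1,"z": 0.5,"ax": 0,"ay": 0,"az": 0,"claw": 1},
    {"x": 0.6,"y": -1,"z": 0.5,"ax": 0,"ay": 0,"az": 0,"claw": 1},
    {"x": 0.6,"y": -1,"z": 0.5,"ax": 0,"ay": 0,"az": 0,"claw": 1},
    {"x": 0.6,"y": -1,"z": 0.5,"ax": 0,"ay": 0,"az": 0,"claw": 1},
    {"x": 0.6,"y": -1,"z": 0,"ax": 0,"ay": 0,"az": 0,"claw": 1},
  ],
  newtons=30,
)

```text
clock: 0.65
tcp_pos: [0.2095, 0.4338, 0.2998]
orientation: [0.001, 0.117, 0.993, 0.001]
wrist_force: [0.7, -0.1, 0.4]
finger_gap: 0.0121
```

Tracks well. Continue.

Emit:
servo_tool(
  increments=[
    {"x": 0.6,"y": -1,"z": 0,"ax": 0,"ay": 0,"az": 0,"claw": 1},
    {"x": 0.6,"y": -1,"z": 0,"ax": 0,"ay": 0,"az": 0,"claw": 1},
    {"x": 0.6,"y": -1,"z": 0,"ax": 0,"ay": 0,"az": 0,"claw": 1},
    {"x": 0.6,"y": -1,"z": 0,"ax": 0,"ay": 0,"az": 0,"claw": 1},
    {"x": 0.6,"y": -1,"z": 0,"ax": 0,"ay": 0,"az": 0,"claw": 1},
  ],
)

```text
clock: 1.15
tcp_pos: [0.284, 0.3081, 0.2982]
orientation: [-0.0, 0.117, 0.993, -0.0]
wrist_force: [0.1, 0.0, -0.3]
finger_gap: 0.0
```

Emit:
servo_tool(
  increments=[
    {"x": 0.6,"y": -1,"z": 0,"ax": 0,"ay": 0,"az": 0,"claw": 1},
    {"x": 0.6,"y": -1,"z": 0,"ax": 0,"ay": 0,"az": 0,"claw": 1},
    {"x": 0.6,"y": -1,"z": 0,"ax": 0,"ay": 0,"az": 0,"claw": 1},
    {"x": 0.6,"y": -1,"z": 0,"ax": 0,"ay": 0,"az": 0,"claw": 1},
    {"x": 0.6,"y": -1,"z": 0,"ax": 0,"ay": 0,"az": 0,"claw": 1},
  ],
)

```text
clock: 1.65
tcp_pos: [0.3591, 0.1831, 0.2982]
orientation: [-0.0, 0.117, 0.993, 0.0]
wrist_force: [1.1, -0.2, -0.6]
finger_gap: 0.0001
```

Emit:
servo_tool(
  increments=[
    {"x": 0.4,"y": -1,"z": 0,"ax": 0,"ay": 0,"az": 0,"claw": 1},
    {"x": 0.4,"y": -1,"z": 0,"ax": 0,"ay": 0,"az": 0,"claw": 1},
    {"x": 0.4,"y": -1,"z": 0,"ax": 0,"ay": 0,"az": 0,"claw": 1},
    {"x": 0.4,"y": -1,"z": 0,"ax": 0,"ay": 0,"az": 0,"claw": 1},
    {"x": 0.4,"y": -1,"z": 0,"ax": 0,"ay": 0,"az": 0,"claw": 1},
  ],
)

```text
clock: 2.15
tcp_pos: [0.4089, 0.0582, 0.2982]
orientation: [-0.0, 0.117, 0.993, 0.0]
wrist_force: [0.9, -0.0, 0.2]
finger_gap: 0.0
```

```bash
python3 -c "
from workcell import env
s=env.get_state();print(s['clock'],s['joint_pos'].round(3),s['tcp_pos'])"
```

```text
2.15 [-0.054 -0.013 -0.22   1.364  0.     0.181] [0.408858   0.05816758 0.2981692 ]
```

Emit:
servo_tool(
  increments=[
    {"x": 0.3,"y": -1,"z": 0,"ax": 0,"ay": 0,"az": 0,"claw": 1},
    {"x": 0.3,"y": -1,"z": 0,"ax": 0,"ay": 0,"az": 0,"claw": 1},
    {"x": 0.3,"y": -1,"z": 0,"ax": 0,"ay": 0,"az": 0,"claw": 1},
    {"x": 0.3,"y": -1,"z": 0,"ax": 0,"ay": 0,"az": 0,"claw": 1},
    {"x": 0.3,"y": -1,"z": 0,"ax": 0,"ay": 0,"az": 0,"claw": 1},
  ],
)

```text
clock: 2.65
tcp_pos: [0.4463, -0.0668, 0.2981]
orientation: [-0.0, 0.117, 0.993, 0.0]
wrist_force: [0.1, 0.7, -0.1]
finger_gap: -0.0002
```

Emit:
servo_tool(
  increments=[
    {"x": 0.3,"y": -1,"z": 0,"ax": 0,"ay": 0,"az": 0,"claw": 1},
    {"x": 0.3,"y": -1,"z": 0,"ax": 0,"ay": 0,"az": 0,"claw": 1},
    {"x": 0.3,"y": -1,"z": 0,"ax": 0,"ay": 0,"az": 0,"claw": 1},
    {"x": 0.3,"y": -1,"z": 0,"ax": 0,"ay": 0,"az": 0,"claw": 1},
    {"x": 0.3,"y": -1,"z": 0,"ax": 0,"ay": 0,"az": 0,"claw": 1},
  ],
)

```text
clock: 3.15
tcp_pos: [0.4838, -0.1917, 0.298]
orientation: [-0.0, 0.117, 0.993, 0.0]
wrist_force: [-0.1, -0.0, -0.3]
finger_gap: 0.0004
```

Emit:
servo_tool(
  increments=[
    {"x": 0.3,"y": -1,"z": 0,"ax": 0,"ay": 0,"az": 0,"claw": 1},
    {"x": 0.3,"y": -1,"z": 0,"ax": 0,"ay": 0,"az": 0,"claw": 1},
    {"x": 0.3,"y": -1,"z": 0,"ax": 0,"ay": 0,"az": 0,"claw": 1},
    {"x": 0.3,"y": -1,"z": 0,"ax": 0,"ay": 0,"az": 0,"claw": 1},
    {"x": 0.3,"y": -1,"z": 0,"ax": 0,"ay": 0,"az": 0,"claw": 1},
  ],
)

```text
clock: 3.65
tcp_pos: [0.5214, -0.3167, 0.2979]
orientation: [-0.0, 0.117, 0.993, 0.0]
wrist_force: [-0.7, 0.5, -0.2]
finger_gap: 0.0003
```

Emit:
servo_tool(
  increments=[
    {"x": 0.3,"y": -1,"z": 0,"ax": 0,"ay": 0,"az": 0,"claw": 1},
    {"x": 0.3,"y": -1,"z": 0,"ax": 0,"ay": 0,"az": 0,"claw": 1},
    {"x": 0,"y": -1,"z": 0,"ax": 0,"ay": 0,"az": 0,"claw": 1},
    {"x": 0,"y": 0,"z": -1,"ax": 0,"ay": 0,"az": 0,"claw": 1},
    {"x": 0,"y": 0,"z": 0,"ax": 0,"ay": 0,"az": 0,"claw": 1},
  ],
)

```text
clock: 4.15
tcp_pos: [0.5349, -0.3906, 0.2691]
orientation: [-0.003, 0.118, 0.993, 0.002]
wrist_force: [-0.6, 0.7, -0.5]
finger_gap: 0.0004
```

```bash
python3 -c "
from h import *
s=env.get_state();print(s['clock'],s['joint_pos'].round(3),s['tcp_pos'])
for n in ('scene','wrist'): cv2.imwrite(f'pics/{n}1.png',env.read_camera(n)[:,:,::-1])
a=cv2.imread('pics/scene1.png')[205:355,85:285];cv2.imwrite('pics/scene1c.png',cv2.resize(a,None,fx=4,fy=4))"
```

```text
4.15 [-0.752  0.497  0.371  1.452  0.    -0.516] [ 0.53493267 -0.39055032  0.26913798]
```

View pics/scene1c.png

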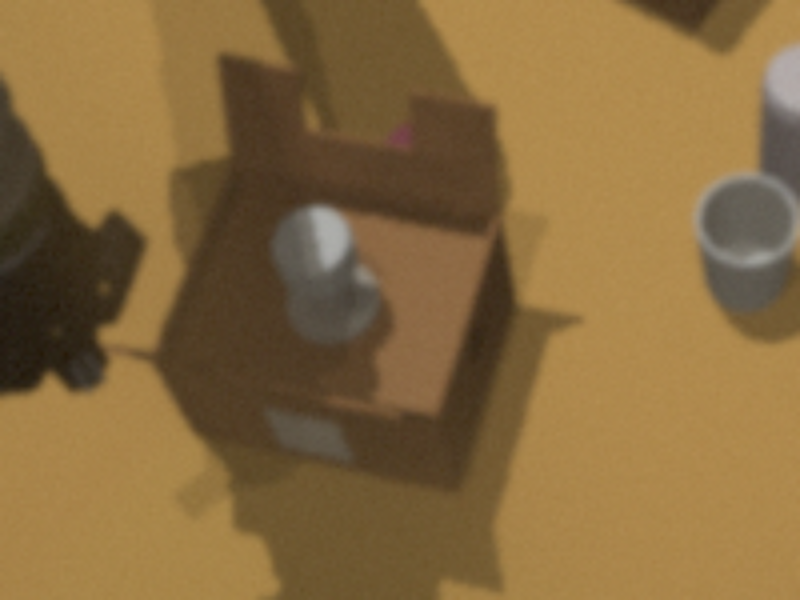

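View pics/wrist1.png

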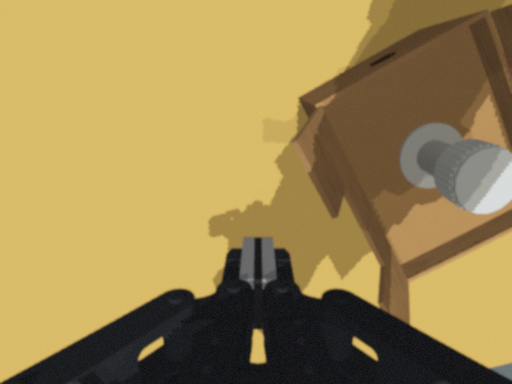

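Emit:
servo_tool(
  increments=[
    {"x": 0,"y": 0,"z": -0.9,"ax": 0,"ay": 0,"az": 0,"claw": 1},
    {"x": 0,"y": 0,"z": -0.9,"ax": 0,"ay": 0,"az": 0,"claw": 1},
    {"x": 0,"y": 0,"z": -0.9,"ax": 0,"ay": 0,"az": 0,"claw": 1},
    {"x": 0,"y": 0,"z": -0.8,"ax": 0,"ay": 0,"az": 0,"claw": 1},
    {"x": 0,"y": 0,"z": 0,"ax": 0,"ay": 0,"az": 0,"claw": 1},
  ],
)

```text
clock: 4.75
tcp_pos: [0.5355, -0.3891, 0.1841]
orientation: [-0.002, 0.117, 0.993, 0.001]
wrist_force: [-0.1, -0.4, -0.2]
finger_gap: -0.0002
```

Emit:
servo_tool(
  increments=[
    {"x": -0.18,"y": 0.6,"z": 0,"ax": 0,"ay": 0,"az": 0,"claw": 1},
    {"x": -0.18,"y": 0.6,"z": 0,"ax": 0,"ay": 0,"az": 0,"claw": 1},
    {"x": -0.18,"y": 0.6,"z": 0,"ax": 0,"ay": 0,"az": 0,"claw": 1},
    {"x": -0.18,"y": 0.6,"z": 0,"ax": 0,"ay": 0,"az": 0,"claw": 1},
    {"x": 0,"y": 0,"z": 0,"ax": 0,"ay": 0,"az": 0,"claw": 1},
  ],
)

```text
clock: 5.25
tcp_pos: [0.5188, -0.3294, 0.1886]
orientation: [0.001, 0.116, 0.993, -0.001]
wrist_force: [-0.6, -0.2, 0.5]
finger_gap: -0.0002
```

Emit:
servo_tool(
  increments=[
    {"x": -0.18,"y": 0.6,"z": -0.3,"ax": 0,"ay": 0,"az": 0,"claw": 1},
    {"x": -0.15,"y": 0.5,"z": -0.4,"ax": 0,"ay": 0,"az": 0,"claw": 1},
    {"x": -0.12,"y": 0.4,"z": -0.4,"ax": 0,"ay": 0,"az": 0,"claw": 1},
    {"x": -0.1,"y": 0.3,"z": -0.4,"ax": 0,"ay": 0,"az": 0,"claw": 1},
    {"x": 0,"y": 0,"z": 0,"ax": 0,"ay": 0,"az": 0,"claw": 1},
  ],
)

```text
clock: 5.75
tcp_pos: [0.5045, -0.2853, 0.1486]
orientation: [-0.0, 0.117, 0.993, 0.0]
wrist_force: [0.4, 0.2, -0.7]
finger_gap: -0.0001
```

```bash
python3 -c "
from h import *
s=env.get_state();print(s['clock'],s['joint_pos'].round(3),s['tcp_pos'],s['wrist_force'])
for n in ('scene','side'): cv2.imwrite(f'pics/{n}2.png',env.read_camera(n)[:,:,::-1])
a=cv2.imread('pics/scene2.png')[205:335,85:245];b=cv2.imread('pics/side2.png')[90:220,255:405]
cv2.imwrite('pics/c3.png',cv2.resize(np.hstack([a,b]),(775,325)))"
```

```text
5.75 [-0.653  0.369 -0.123  1.079  0.    -0.419] [ 0.50452828 -0.28532131  0.14863144] [ 0.40382296  0.20681269 -0.72156121]
```

View pics/c3.png

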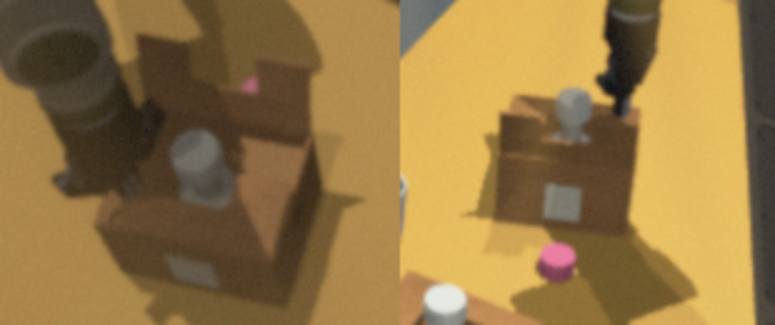

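Emit:
servo_tool(
  increments=[
    {"x": -0.1,"y": 0.3,"z": -0.15,"ax": 0,"ay": 0,"az": 0,"claw": 1},
    {"x": 0,"y": 0,"z": -0.15,"ax": 0,"ay": 0,"az": 0,"claw": 1},
    {"x": 0,"y": 0,"z": 0,"ax": 0,"ay": 0,"az": 0,"claw": 1},
  ],
)

```text
clock: 6.15
tcp_pos: [0.5022, -0.2782, 0.1411]
orientation: [0.0, 0.117, 0.993, 0.0]
wrist_force: [-0.2, -0.2, 0.4]
finger_gap: 0.0004
```

Emit:
servo_tool(
  increments=[
    {"x": 0,"y": 0,"z": -0.1,"ax": 0,"ay": 0,"az": 0,"claw": 1},
    {"x": 0,"y": 0,"z": 0,"ax": 0,"ay": 0,"az": 0,"claw": 1},
  ],
)

```text
clock: 6.35
tcp_pos: [0.5023, -0.2783, 0.1406]
orientation: [0.001, 0.117, 0.993, -0.0]
wrist_force: [-3.4, 4.1, 13.4]
finger_gap: 0.0002
```

Emit:
servo_tool(
  increments=[
    {"x": 0,"y": 0,"z": 1,"ax": 0,"ay": 0,"az": 0,"claw": 1},
    {"x": 0,"y": 0,"z": 1,"ax": 0,"ay": 0,"az": 0,"claw": 1},
    {"x": 0,"y": 0,"z": 1,"ax": 0,"ay": 0,"az": 0,"claw": 1},
    {"x": 0,"y": 0,"z": 1,"ax": 0,"ay": 0,"az": 0,"claw": 1},
    {"x": 0,"y": 0,"z": 1,"ax": 0,"ay": 0,"az": 0,"claw": 1},
  ],
)

```text
clock: 6.85
tcp_pos: [0.5018, -0.2783, 0.2641]
orientation: [-0.0, 0.117, 0.993, 0.0]
wrist_force: [0.9, -0.1, 0.2]
finger_gap: -0.0003
```

Emit:
servo_tool(
  increments=[
    {"x": -0.25,"y": 0.9,"z": 0.8,"ax": 0,"ay": 0,"az": 0,"claw": 1},
    {"x": -0.25,"y": 0.9,"z": 0,"ax": 0,"ay": 0,"az": 0,"claw": 1},
    {"x": -0.25,"y": 0.9,"z": 0,"ax": 0,"ay": 0,"az": 0,"claw": 1},
    {"x": -0.25,"y": 0.9,"z": 0,"ax": 0,"ay": 0,"az": 0,"claw": 1},
    {"x": -0.25,"y": 0.9,"z": 0,"ax": 0,"ay": 0,"az": 0,"claw": 1},
  ],
)

```text
clock: 7.35
tcp_pos: [0.4704, -0.165, 0.2832]
orientation: [-0.0, 0.117, 0.993, 0.0]
wrist_force: [1.0, 0.2, -0.5]
finger_gap: -0.0001
```

Emit:
servo_tool(
  increments=[
    {"x": -0.25,"y": 0.9,"z": 0,"ax": 0,"ay": 0,"az": 0,"claw": 1},
    {"x": -0.25,"y": 0.9,"z": 0,"ax": 0,"ay": 0,"az": 0,"claw": 1},
    {"x": -0.15,"y": 0.6,"z": 0,"ax": 0,"ay": 0,"az": 0,"claw": 1},
    {"x": 0,"y": 0,"z": 0,"ax": 0,"ay": 0,"az": 0,"claw": 1},
  ],
)

```text
clock: 7.75
tcp_pos: [0.454, -0.1043, 0.2835]
orientation: [-0.0, 0.116, 0.993, 0.0]
wrist_force: [0.6, -1.4, 0.2]
finger_gap: -0.0
```

```bash
python3 -c "
from h import *
s=env.get_state();print(s['clock'],s['joint_pos'].round(3),s['tcp_pos'],s['wrist_force'])
for n in ('scene','side','wrist'): cv2.imwrite(f'pics/{n}3.png',env.read_camera(n)[:,:,::-1])
a=cv2.imread('pics/scene3.png')[205:335,85:245];b=cv2.imread('pics/side3.png')[90:220,255:405]
cv2.imwrite('pics/c4.png',cv2.resize(np.hstack([a,b]),(775,325)))"
```

```text
7.75 [-0.399  0.093 -0.145  1.334  0.    -0.166] [ 0.45399612 -0.10434333  0.28348081] [ 0.59022848 -1.42467722  0.16928107]
```

View pics/c4.png

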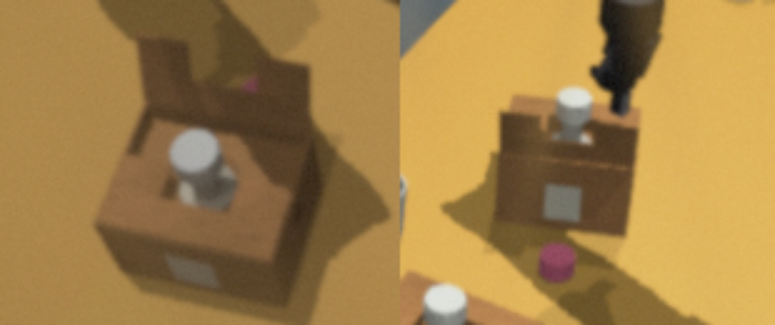

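View pics/wrist3.png

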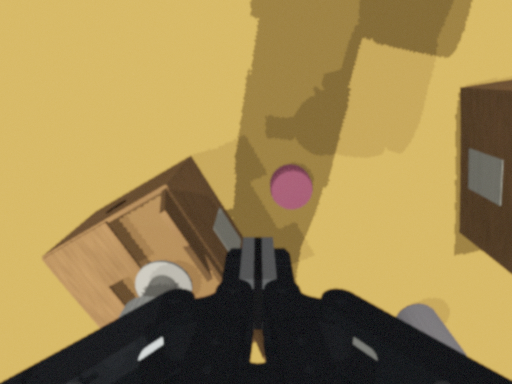

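Emit:
servo_tool(
  increments=[
    {"x": 0,"y": 0,"z": -0.9,"ax": 0,"ay": 0,"az": 0,"claw": 1},
    {"x": 0,"y": 0,"z": -0.9,"ax": 0,"ay": 0,"az": 0,"claw": 1},
    {"x": 0,"y": 0,"z": -0.9,"ax": 0,"ay": 0,"az": 0,"claw": 1},
    {"x": 0,"y": 0,"z": -0.8,"ax": 0,"ay": 0,"az": 0,"claw": 1},
    {"x": 0,"y": 0,"z": 0,"ax": 0,"ay": 0,"az": 0,"claw": 1},
  ],
)

```text
clock: 8.4
tcp_pos: [0.4531, -0.106, 0.1931]
orientation: [-0.003, 0.118, 0.993, 0.001]
wrist_force: [0.0, 0.7, -0.5]
finger_gap: 0.0002
```

Emit:
servo_tool(
  increments=[
    {"x": 0.17,"y": -0.6,"z": 0,"ax": 0,"ay": 0,"az": 0,"claw": 1},
    {"x": 0.17,"y": -0.6,"z": 0,"ax": 0,"ay": 0,"az": 0,"claw": 1},
    {"x": 0.17,"y": -0.6,"z": 0,"ax": 0,"ay": 0,"az": 0,"claw": 1},
    {"x": 0.17,"y": -0.6,"z": 0,"ax": 0,"ay": 0,"az": 0,"claw": 1},
    {"x": 0,"y": 0,"z": 0,"ax": 0,"ay": 0,"az": 0,"claw": 1},
  ],
)

```text
clock: 8.9
tcp_pos: [0.4727, -0.1685, 0.1962]
orientation: [0.001, 0.118, 0.993, -0.0]
wrist_force: [-0.5, 0.6, 0.3]
finger_gap: -0.0004
```

Emit:
servo_tool(
  increments=[
    {"x": 0.15,"y": -0.5,"z": -0.2,"ax": 0,"ay": 0,"az": 0,"claw": 1},
    {"x": 0.15,"y": -0.5,"z": -0.3,"ax": 0,"ay": 0,"az": 0,"claw": 1},
    {"x": 0.15,"y": -0.5,"z": -0.4,"ax": 0,"ay": 0,"az": 0,"claw": 1},
    {"x": 0,"y": 0,"z": 0,"ax": 0,"ay": 0,"az": 0,"claw": 1},
  ],
)

```text
clock: 9.3
tcp_pos: [0.4826, -0.2045, 0.1713]
orientation: [-0.001, 0.118, 0.993, 0.0]
wrist_force: [-0.4, 0.3, 0.2]
finger_gap: 0.0001
```

Emit:
servo_tool(
  increments=[
    {"x": 0.13,"y": -0.45,"z": -0.4,"ax": 0,"ay": 0,"az": 0,"claw": 1},
    {"x": 0.13,"y": -0.45,"z": -0.4,"ax": 0,"ay": 0,"az": 0,"claw": 1},
    {"x": 0.08,"y": -0.3,"z": -0.15,"ax": 0,"ay": 0,"az": 0,"claw": 1},
    {"x": 0,"y": 0,"z": 0,"ax": 0,"ay": 0,"az": 0,"claw": 1},
  ],
)

```text
clock: 9.7
tcp_pos: [0.4912, -0.2343, 0.1485]
orientation: [-0.001, 0.118, 0.993, 0.0]
wrist_force: [-0.9, 0.5, -0.3]
finger_gap: 0.0001
```

Emit:
servo_tool(
  increments=[
    {"x": 0,"y": 0,"z": -0.12,"ax": 0,"ay": 0,"az": 0,"claw": 1},
    {"x": 0,"y": 0,"z": 0,"ax": 0,"ay": 0,"az": 0,"claw": 1},
  ],
)

```text
clock: 9.9
tcp_pos: [0.4912, -0.2331, 0.1465]
orientation: [-0.0, 0.117, 0.993, 0.0]
wrist_force: [-0.7, 0.4, 0.5]
finger_gap: 0.0002
```

Emit:
servo_tool(
  increments=[
    {"x": 0,"y": 0,"z": -0.12,"ax": 0,"ay": 0,"az": 0,"claw": 1},
    {"x": 0,"y": 0,"z": 0,"ax": 0,"ay": 0,"az": 0,"claw": 1},
    {"x": 0,"y": 0,"z": 0,"ax": 0,"ay": 0,"az": 0,"claw": 1},
  ],
)

```text
clock: 10.2
tcp_pos: [0.4915, -0.2332, 0.1449]
orientation: [0.001, 0.117, 0.993, -0.0]
wrist_force: [-1.8, 1.0, 6.3]
finger_gap: 0.0002
```

Emit:
servo_tool(
  increments=[
    {"x": 0,"y": 0,"z": 1,"ax": 0,"ay": 0,"az": 0,"claw": 1},
    {"x": 0,"y": 0,"z": 1,"ax": 0,"ay": 0,"az": 0,"claw": 1},
    {"x": 0,"y": 0,"z": 1,"ax": 0,"ay": 0,"az": 0,"claw": 1},
    {"x": 0,"y": 0,"z": 1,"ax": 0,"ay": 0,"az": 0,"claw": 1},
    {"x": 0,"y": 0,"z": 1,"ax": 0,"ay": 0,"az": 0,"claw": 0},
  ],
)

```text
clock: 10.7
tcp_pos: [0.4912, -0.2328, 0.2698]
orientation: [0.0, 0.117, 0.993, -0.0]
wrist_force: [0.7, -0.3, 0.4]
finger_gap: 0.0136
```

Emit:
servo_tool(
  increments=[
    {"x": 0,"y": 0,"z": 0,"ax": 0,"ay": 0,"az": 0,"claw": 0},
    {"x": 0.5,"y": 0,"z": 0,"ax": 0,"ay": 0,"az": 0,"claw": 0},
    {"x": 0.5,"y": 0,"z": 0,"ax": 0,"ay": 0,"az": 0,"claw": 0},
    {"x": 0.5,"y": 0,"z": 0,"ax": 0,"ay": 0,"az": 0,"claw": 0},
    {"x": 0,"y": 0,"z": 0,"ax": 0,"ay": 0,"az": 0,"claw": 0},
  ],
)

```text
clock: 11.2
tcp_pos: [0.53, -0.2328, 0.2666]
orientation: [-0.001, 0.117, 0.993, 0.001]
wrist_force: [-0.6, 0.1, 0.3]
finger_gap: 0.085
```

```bash
python3 -c "
from h import *
s=env.get_state();print(s['clock'],s['joint_pos'].round(3),s['tcp_pos'],s['wrist_force'])
np.save('wc.npy',env.calibration('wrist'),allow_pickle=True)
for n in ('wrist','scene','side'): cv2.imwrite(f'pics/{n}4.png',env.read_camera(n)[:,:,::-1])
a=cv2.imread('pics/scene4.png')[205:335,85:245];b=cv2.imread('pics/side4.png')[90:220,255:405]
cv2.imwrite('pics/c5.png',cv2.resize(np.hstack([a,b]),(775,325)))"
```

```text
11.2 [-0.553  0.319  0.098  1.352  0.    -0.319] [ 0.52998369 -0.23281354  0.26659447] [-0.55811538  0.05627344  0.28456772]
```

View pics/c5.png

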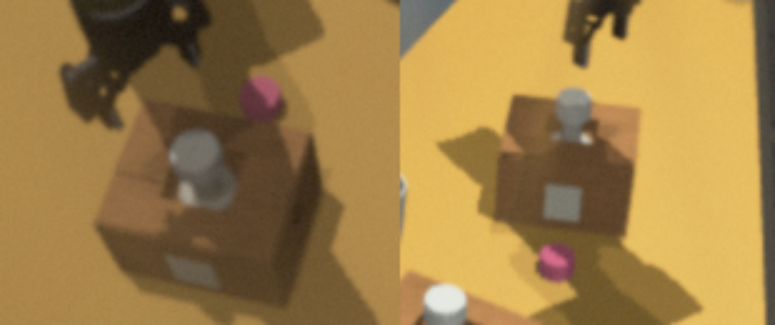

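View pics/wrist4.png

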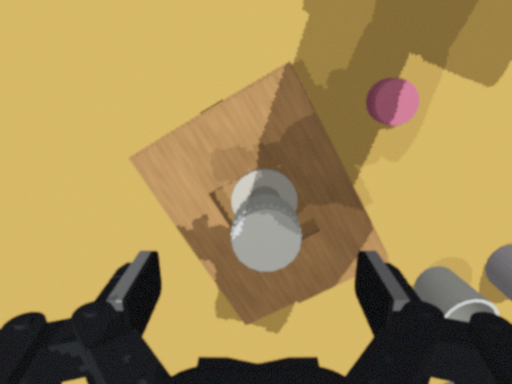

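```bash
python3 -c "
from h import *
c=np.load('wc.npy',allow_pickle=True).item()
print(plane('wrist',(266,237),.18,c),plane('wrist',(231,237),.18,c),plane('wrist',(301.5,237),.18,c),plane('wrist',(266,271.5),.18,c))
print(proj('wrist',[(.56,-.2345,.18)],c))
s=[(105+235/4-.4,205+243/4-.4)];print(plane('scene',s[0],.18))
print(plane('side',(215+549/5-.4,95+172/5-.4),.18))"
```

```text
[ 0.55531166 -0.23258476  0.18      ] [ 0.54975679 -0.2558685   0.18      ] [ 0.56100456 -0.20894676  0.18      ] [ 0.58165737 -0.23864128  0.18      ]
[[264.81557574 243.58986304]]
[ 0.56313104 -0.23426103  0.18      ]
[ 0.55585962 -0.22938241  0.18      ]
```

Emit:
servo_tool(
  increments=[
    {"x": 0.55,"y": 0,"z": 0,"ax": 0,"ay": 0,"az": 0,"claw": 0},
    {"x": 0.55,"y": 0,"z": 0,"ax": 0,"ay": 0,"az": 0,"claw": 0},
    {"x": 0,"y": 0,"z": -0.8,"ax": 0,"ay": 0,"az": 0,"claw": 0},
    {"x": 0,"y": 0,"z": -0.8,"ax": 0,"ay": 0,"az": 0,"claw": 0},
    {"x": 0,"y": 0,"z": 0,"ax": 0,"ay": 0,"az": 0,"claw": 0},
  ],
)

```text
clock: 11.85
tcp_pos: [0.5544, -0.2323, 0.2255]
orientation: [-0.003, 0.117, 0.993, 0.001]
wrist_force: [-0.5, 1.1, -0.3]
finger_gap: 0.0852
```

Emit:
servo_tool(
  increments=[
    {"x": 0,"y": 0,"z": -0.8,"ax": 0,"ay": 0,"az": 0,"claw": 0},
    {"x": 0,"y": 0,"z": -0.8,"ax": 0,"ay": 0,"az": 0,"claw": 0},
    {"x": 0,"y": 0,"z": -0.7,"ax": 0,"ay": 0,"az": 0,"claw": 0},
    {"x": 0,"y": 0,"z": 0,"ax": 0,"ay": 0,"az": 0,"claw": 0},
  ],
)

```text
clock: 12.25
tcp_pos: [0.5547, -0.2326, 0.1694]
orientation: [-0.002, 0.117, 0.993, 0.001]
wrist_force: [-1.1, -0.8, 0.5]
finger_gap: 0.0853
```

```bash
python3 -c "
from h import *
s=env.get_state();print(s['clock'],s['joint_pos'].round(3),s['tcp_pos'],s['wrist_force'])
cv2.imwrite('pics/wrist5.png',env.read_camera('wrist')[:,:,::-1])"
```

```text
12.25 [-0.53   0.4   -0.024  1.151  0.    -0.295] [ 0.55473575 -0.23256183  0.16944397] [-1.07629208 -0.76014734  0.53716895]
```

View pics/wrist5.png

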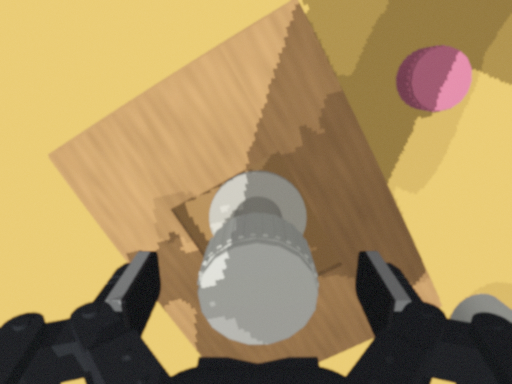

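```bash
python3 -c "
from h import *
for p in[(258,287),(199,285),(318,285),(258,344)]: print(plane('wrist',p,.18))"
```

```text
[ 0.55571659 -0.23265824  0.18      ]
[ 0.54940948 -0.25526907  0.18      ]
[ 0.56049137 -0.20925536  0.18      ]
[ 0.58349382 -0.23930845  0.18      ]
```

Emit:
servo_tool(
  increments=[
    {"x": 0.1,"y": 0,"z": -0.2,"ax": 0,"ay": 0,"az": 0,"claw": 0},
    {"x": 0,"y": 0,"z": 0,"ax": 0,"ay": 0,"az": 0,"claw": 0},
  ],
)

```text
clock: 12.5
tcp_pos: [0.5594, -0.2336, 0.1669]
orientation: [0.001, 0.117, 0.993, -0.0]
wrist_force: [-0.7, 0.1, 0.7]
finger_gap: 0.0851
```

Emit:
servo_tool(
  increments=[
    {"x": -0.05,"y": 0,"z": 0,"ax": 0,"ay": 0,"az": 0,"claw": 1},
    {"x": 0,"y": 0,"z": 0,"ax": 0,"ay": 0,"az": 0,"claw": 1},
    {"x": 0,"y": 0,"z": 0,"ax": 0,"ay": 0,"az": 0,"claw": 1},
    {"x": 0,"y": 0,"z": 0,"ax": 0,"ay": 0,"az": 0,"claw": 1},
    {"x": 0,"y": 0,"z": 0,"ax": 0,"ay": 0,"az": 0,"claw": 1},
  ],
  newtons=40,
)

```text
clock: 13.0
tcp_pos: [0.5579, -0.2334, 0.1669]
orientation: [0.001, 0.117, 0.993, -0.0]
wrist_force: [-0.2, 1.2, 4.7]
finger_gap: 0.0474
```

```bash
python3 -c "
from h import *
s=env.get_state();print(s['clock'],s['joint_pos'].round(3),s['tcp_pos'],s['wrist_force'],s['ft_torque'],s['finger_gap'])"
```

```text
13.0 [-0.529  0.403 -0.026  1.141  0.    -0.294] [ 0.55786278 -0.23342213  0.16688845] [-0.20404547  1.24799274  4.67357396] [0.06280185 0.10040813 0.0767272 ] 0.0473940702458657
```

Emit:
servo_tool(
  increments=[
    {"x": 0,"y": 0,"z": 0,"ax": 0,"ay": 0,"az": 0.8,"claw": 1},
    {"x": 0,"y": 0,"z": 0,"ax": 0,"ay": 0,"az": 0.8,"claw": 1},
    {"x": 0,"y": 0,"z": 0,"ax": 0,"ay": 0,"az": 0.8,"claw": 1},
    {"x": 0,"y": 0,"z": 0,"ax": 0,"ay": 0,"az": 0,"claw": 1},
  ],
)

```text
clock: 13.4
tcp_pos: [0.5587, -0.2337, 0.1668]
orientation: [0.001, -0.05, 0.999, -0.0]
wrist_force: [2.0, 0.4, 3.1]
finger_gap: 0.0472
```

```bash
python3 -c "
from h import *
s=env.get_state();print(s['clock'],s['joint_pos'].round(3),s['tcp_pos'],s['wrist_force'],s['ft_torque'],s['finger_gap'])
cv2.imwrite('pics/wrist6.png',env.read_camera('wrist')[:,:,::-1])"
```

```text
13.4 [-5.290e-01  4.030e-01 -2.500e-02  1.139e+00  1.000e-03 -6.290e-01] [ 0.55873277 -0.23368209  0.16684804] [2.02076955 0.36003933 3.12876913] [ 0.07029503 -0.6723478  -0.53815844] 0.04715273469574116
```

View pics/wrist6.png

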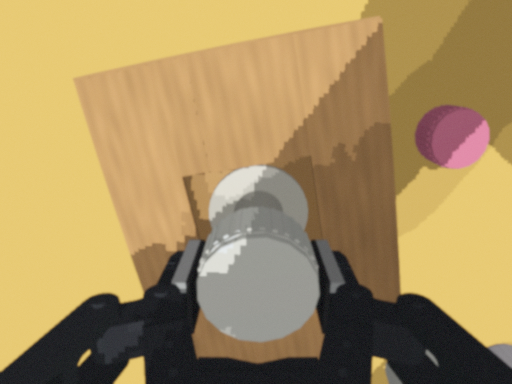

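Emit:
servo_tool(
  increments=[
    {"x": 0,"y": 0,"z": 0,"ax": 0,"ay": 0,"az": 0.8,"claw": 1},
    {"x": 0,"y": 0,"z": 0,"ax": 0,"ay": 0,"az": 0,"claw": 1},
  ],
)

```text
clock: 13.65
tcp_pos: [0.5577, -0.2339, 0.1667]
orientation: [0.0, -0.105, 0.995, -0.001]
wrist_force: [0.5, -2.2, 4.0]
finger_gap: 0.0472
```

```bash
python3 -c "
from h import *
s=env.get_state();print(s['clock'],s['joint_pos'].round(3),s['tcp_pos'],s['wrist_force'],s['ft_torque'],s['finger_gap'])"
```

```text
13.65 [-5.290e-01  4.030e-01 -2.600e-02  1.141e+00 -1.000e-03 -7.390e-01] [ 0.55771322 -0.23391407  0.16667541] [ 0.50480528 -2.23256631  3.95797693] [-0.27348621 -0.11432758 -0.58218959] 0.047192816556208834
```

Emit:
servo_tool(
  increments=[
    {"x": 0,"y": 0,"z": 0,"ax": 0,"ay": 0,"az": -0.8,"claw": 1},
    {"x": 0,"y": 0,"z": 0,"ax": 0,"ay": 0,"az": -0.8,"claw": 1},
    {"x": 0,"y": 0,"z": 0,"ax": 0,"ay": 0,"az": 0,"claw": 1},
  ],
)

```text
clock: 13.95
tcp_pos: [0.5576, -0.2334, 0.1667]
orientation: [0.0, 0.008, 1.0, -0.0]
wrist_force: [0.4, -1.1, 5.4]
finger_gap: 0.0471
```

```bash
python3 -c "
from h import *
s=env.get_state();print(s['clock'],s['joint_pos'].round(3),s['tcp_pos'],s['wrist_force'],s['ft_torque'],s['finger_gap'])"
```

```text
13.95 [-0.529  0.403 -0.026  1.141 -0.    -0.512] [ 0.55760555 -0.23338717  0.16667184] [ 0.3513748  -1.09244569  5.39425472] [-0.06211226 -0.04164032  0.03843318] 0.047149246742478966
```

Emit:
servo_tool(
  increments=[
    {"x": 0,"y": 0,"z": 0,"ax": 0,"ay": 0,"az": -0.8,"claw": 1},
    {"x": 0,"y": 0,"z": 0,"ax": 0,"ay": 0,"az": -0.8,"claw": 1},
    {"x": 0,"y": 0,"z": 0,"ax": 0,"ay": 0,"az": -0.8,"claw": 1},
    {"x": 0,"y": 0,"z": 0,"ax": 0,"ay": 0,"az": -0.8,"claw": 1},
  ],
)

```text
clock: 14.35
tcp_pos: [0.5577, -0.2333, 0.1667]
orientation: [0.0, 0.231, 0.973, -0.0]
wrist_force: [-0.3, 0.0, 5.6]
finger_gap: 0.0476
```

```bash
python3 -c "
from h import *
s=env.get_state();print(s['clock'],s['joint_pos'].round(3),s['tcp_pos'],s['wrist_force'],s['ft_torque'],s['finger_gap'])"
```

```text
14.35 [-0.529  0.403 -0.026  1.141 -0.    -0.063] [ 0.55767225 -0.23332234  0.16668719] [-0.34024372  0.02800103  5.55952047] [ 0.01529886 -0.11758657 -0.00923159] 0.04760023025759351
```

Emit:
servo_tool(
  increments=[
    {"x": 0,"y": 0,"z": 0,"ax": 0,"ay": 0,"az": -0.9,"claw": 1},
    {"x": 0,"y": 0,"z": 0,"ax": 0,"ay": 0,"az": -0.9,"claw": 1},
    {"x": 0,"y": 0,"z": 0,"ax": 0,"ay": 0,"az": -0.9,"claw": 1},
    {"x": 0,"y": 0,"z": 0,"ax": 0,"ay": 0,"az": -0.9,"claw": 1},
    {"x": 0,"y": 0,"z": 0,"ax": 0,"ay": 0,"az": -0.9,"claw": 1},
  ],
)

```text
clock: 14.85
tcp_pos: [0.5577, -0.2334, 0.1667]
orientation: [0.0, 0.52, 0.854, -0.0]
wrist_force: [0.8, 0.4, 5.3]
finger_gap: 0.0471
```

Emit:
servo_tool(
  increments=[
    {"x": 0,"y": 0,"z": 0,"ax": 0,"ay": 0,"az": -0.9,"claw": 1},
    {"x": 0,"y": 0,"z": 0,"ax": 0,"ay": 0,"az": -0.9,"claw": 1},
    {"x": 0,"y": 0,"z": 0,"ax": 0,"ay": 0,"az": -0.9,"claw": 1},
    {"x": 0,"y": 0,"z": 0,"ax": 0,"ay": 0,"az": -0.9,"claw": 1},
    {"x": 0,"y": 0,"z": 0,"ax": 0,"ay": 0,"az": -0.9,"claw": 1},
  ],
)

```text
clock: 15.35
tcp_pos: [0.5576, -0.2334, 0.1667]
orientation: [0.0, 0.759, 0.651, -0.0]
wrist_force: [1.3, -1.2, 5.2]
finger_gap: 0.0473
```

```bash
python3 -c "
from h import *
s=env.get_state();print(s['clock'],s['joint_pos'].round(3),s['tcp_pos'],s['wrist_force'],s['ft_torque'],s['finger_gap'])"
```

```text
15.35 [-0.529  0.403 -0.026  1.141 -0.     1.194] [ 0.55760352 -0.23344543  0.16666503] [ 1.26838689 -1.16913744  5.16995299] [-0.03227585  0.01617529  0.07287079] 0.04732785185078292
```

Emit:
servo_tool(
  increments=[
    {"x": 0,"y": 0,"z": 0,"ax": 0,"ay": 0,"az": -0.9,"claw": 1},
    {"x": 0,"y": 0,"z": 0,"ax": 0,"ay": 0,"az": -0.9,"claw": 1},
    {"x": 0,"y": 0,"z": 0.12,"ax": 0,"ay": 0,"az": 0,"claw": 1},
    {"x": 0,"y": 0,"z": 0.12,"ax": 0,"ay": 0,"az": 0,"claw": 1},
    {"x": 0,"y": 0,"z": 0,"ax": 0,"ay": 0,"az": 0,"claw": 1},
  ],
)

```text
clock: 15.85
tcp_pos: [0.5575, -0.2329, 0.172]
orientation: [-0.0, 0.832, 0.555, 0.0]
wrist_force: [1.3, 0.5, 0.7]
finger_gap: 0.0471
```

Force dropped to zero while rising, so it is free or slipping; lift slightly more and look.

Emit:
servo_tool(
  increments=[
    {"x": 0,"y": 0,"z": 0.4,"ax": 0,"ay": 0,"az": 0,"claw": 1},
    {"x": 0,"y": 0,"z": 0.4,"ax": 0,"ay": 0,"az": 0,"claw": 1},
    {"x": 0,"y": 0,"z": 0,"ax": 0,"ay": 0,"az": 0,"claw": 1},
  ],
)

```text
clock: 16.15
tcp_pos: [0.5576, -0.2336, 0.1937]
orientation: [0.001, 0.832, 0.555, -0.0]
wrist_force: [0.8, -0.1, -0.4]
finger_gap: 0.0472
```

```bash
python3 -c "
from h import *
s=env.get_state();print(s['clock'],s['tcp_pos'],s['wrist_force'],s['ft_torque'],s['finger_gap'])
for n in ('wrist','scene','side'): cv2.imwrite(f'pics/{n}7.png',env.read_camera(n)[:,:,::-1])
a=cv2.imread('pics/scene7.png')[205:335,85:245];b=cv2.imread('pics/side7.png')[90:220,255:405]
cv2.imwrite('pics/c7.png',cv2.resize(np.hstack([a,b]),(775,325)))"
```

```text
16.15 [ 0.55761285 -0.23362146  0.1937376 ] [ 0.83843361 -0.05681808 -0.40994401] [ 0.076062   -0.0108796  -0.03069129] 0.04721106529501217
```

View pics/c7.png

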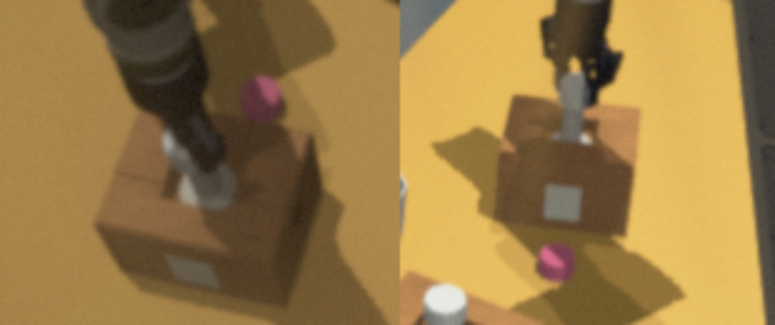

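View pics/wrist7.png

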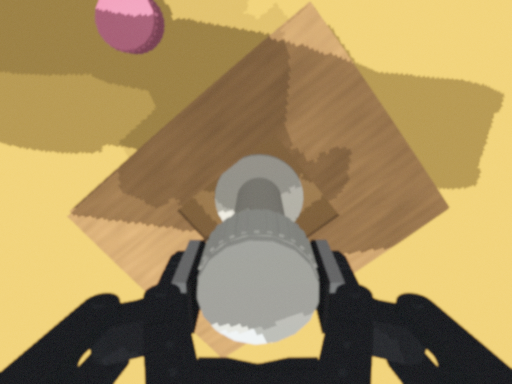

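Emit:
servo_tool(
  increments=[
    {"x": 0,"y": 0,"z": 0.6,"ax": 0,"ay": 0,"az": 0,"claw": 1},
    {"x": 0,"y": 0,"z": 0.6,"ax": 0,"ay": 0,"az": 0,"claw": 1},
    {"x": 0,"y": 0,"z": 0.6,"ax": 0,"ay": 0,"az": 0,"claw": 1},
    {"x": 0,"y": 0,"z": 0,"ax": 0,"ay": 0,"az": 0,"claw": 1},
    {"x": 0,"y": 0,"z": 0,"ax": 0,"ay": 0,"az": 0,"claw": 1},
  ],
)

```text
clock: 16.8
tcp_pos: [0.5573, -0.2333, 0.2366]
orientation: [-0.0, 0.832, 0.554, -0.0]
wrist_force: [-0.1, 0.5, -0.7]
finger_gap: 0.0471
```

Emit:
servo_tool(
  increments=[
    {"x": 0,"y": 0,"z": 0,"ax": 0,"ay": 0,"az": 0,"claw": 1},
    {"x": 0,"y": 0,"z": 0,"ax": 0,"ay": 0,"az": 0,"claw": 1},
    {"x": 0,"y": 0,"z": 0,"ax": 0,"ay": 0,"az": 0,"claw": 1},
  ],
)

```text
clock: 17.1
tcp_pos: [0.5572, -0.233, 0.2363]
orientation: [-0.001, 0.832, 0.554, -0.0]
wrist_force: [-0.7, 0.9, -0.8]
finger_gap: 0.0471
```

```bash
python3 -c "
from h import *
s=env.get_state();print(s['clock'],s['tcp_pos'],s['wrist_force'],abs(s['qvel']).max(),s['finger_gap'])
for n in ('wrist','scene','side'): cv2.imwrite(f'pics/{n}8.png',env.read_camera(n)[:,:,::-1])
a=cv2.imread('pics/scene8.png')[205:335,85:245];b=cv2.imread('pics/side8.png')[90:220,255:405];c=cv2.imread('pics/wrist8.png')
cv2.imwrite('pics/c8.png',np.vstack([cv2.resize(np.hstack([a,b]),(620,260)),cv2.copyMakeBorder(cv2.resize(c,(410,308)),0,0,0,210,0)]))"
```

```text
17.1 [ 0.55720486 -0.23304801  0.23630253] [-0.65081193  0.91129879 -0.75159663] 0.0051250138528663915 0.047112483891234465
```

View pics/c8.png

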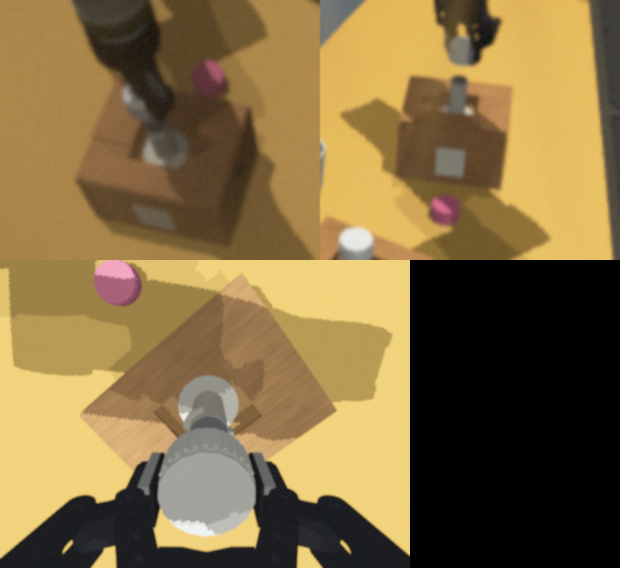

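The cap is clear of the spout and held about 70 mm above where it sat. The flaps are shut.

```bash
python3 -c "
from workcell import env
print(env.hand_in())"
```

```text
the job is handed in; nothing more can be done
None
```

I did the whole job and handed it in at about 17.3 s of the 67 s allowed. The hand-in gives no verdict, so success rests on my own checks.

- **Flaps:** I folded the shorter (-y) flap flat first, then the longer one over it. The fingertips met the flat surface at about 13 N on the first and 6 N on the second. The pictures show both lying shut round the spout.
- **Cap thread:** Turning anticlockwise met a steady torque of about 0.55 N m, while clockwise turned freely, so I took it as a reverse thread. I turned the cap about 125° clockwise from the tightened end, and it then lifted with no pull-back force.
- **Final state:** The gripper holds the cap upright and still, with a 47 mm finger opening at 40 N grip. It is about 70 mm above its seat and straight above the bare spout. The side view shows clear space between cap and spout.
- **Other things:** I kept the arm away from the shut carton, cup, can, bowl and pink cap. I did not re-measure their positions at the end.
- **Disagreement:** The single-view estimates of the cap's centre differed by up to 7 mm in x. I used a value between them, and the jaws closed centred on the cap.

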